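# Clear the angle table and hold a bracket flush on its tilted leaf

## Robot

A 6-joint arm with a two-finger parallel gripper is mounted at the origin on the work surface. World frame = base frame: x ahead of the robot, y to its left, z up, the work surface at z = 0. Lengths are in m, angles in rad, forces in N, time in s.
With the tool pointing down it reaches from about 0.25 to 0.725 m from the base axis. Payload 4 kg.
Tool frame: the origin (TCP) lies between the finger pads; the fingertips stand 11 mm ahead of it and the grasp point (between the pads) lies 8 mm behind it (bot.tip_extent is the distance from the TCP to the fingertips, in m); z points along the fingers, y is the line along which they close (so a half turn about z gives the same grasp; the last joint's range is limited). The gripper opens to 85 mm and grips with 20 to 120 N. Pads are 22 mm wide; open, the fingers measure 114 mm over their backs; the gripper's body (76 mm by 85 mm) begins 54 mm behind the grasp point. The pads swing forward as they close: fully open they stand 13 mm farther back than shut.
Start: joints at [1.266, 0.241, 0.005, 1.335, 0, 1.571], TCP at [0.15, 0.477, 0.242] pointing down, gripper open.
Joint ranges: [-2.72, 2.72], [-1.05, 1.87], [-1.09, 1.28], [-1.99, 2.15], [-1.42, 1.44], [-3.14, 3.14]. Speed limits (rad/s): [2.79, 2.79, 3.14, 3.14, 3.14, 3.14].

## Interface

Orientations are given as a unit quaternion [x, y, z, w].
In Python, from workcell import bot gives the robot as it stands. The module is installed in compiled form; this text tells all that it offers.
- The arm moves only by the tool drive_tool, never from a script. Its argument "rows" is a list of rows, each an object of numbers: "dx", "dy", "dz": the shift along the tool's x, y, z in units of 50 mm (1.0 is 50 mm); "wx", "wy", "wz": the turn, a rotation vector about the tool's x, y, z in units of 5 degrees (1.0 is 5 degrees); "hand": the finger opening in mm, from 0 to 85.4. A call has 1 to 20 rows; each row is the pose to reach, as a shift and turn from the pose commanded when the call began, along the tool's axes at that moment; what a row does not reach only later rows make up. A row lasts 1/10 s, in which the tool goes at most 50 mm and 8.59 degrees, less where a joint would pass 70% of its speed; a pose out of reach is approached as far as the arm can. A call with a gripper value outside its range is refused whole. The fingers move at their own pace and stop on an object; the grip force is fixed at half the most. Time passes only in rows, so rows that repeat a pose let the fingers close. It gives the time, the measured TCP pose, the force, the opening and the grip force at its end, in the units of the state.
- bot.get_obs(): the state, without advancing time (a new reading comes with each control period).
- bot.camera(name): name is "side" or "top" or "wrist"; returns the picture (480x640x3 uint8, red, green, blue); there is no depth.
- bot.get_calibration(name): a dict with "vfov" (degrees; the focal length in pixels is half the picture's height over the tangent of half this angle, whatever the lens; pixels are square), "cx", "cy" (the principal point, pixels), "origin" and "rotation" of the camera in the world; the wrist camera has in their place "mount" (4x4, takes a point from camera to tool coordinates, whose origin is the TCP and whose axes are the flange's). Camera axes: x right, y up, looking along -z (the intrinsics and any distortion apply to the point x, -y, -z); pixel columns grow to the right and rows downward; lengths in m; the calibration is good to about 2 mm. A picture is of the moment at which its call begins: read the wrist's pose just before it. get_calibration takes no time and is no camera call.
- bot.job_done(): hands the job in; it is judged then, once.
Trained networks look in the newest picture that a camera, given by its name, has taken for a name from the list of things; names that differ only in an ending like _2 or _b are one class to them, and where a whole thing is asked for, a point or a joint stands for the part that bears it (a point fixed in the world has none). Each returns a list of dicts, best first, with "score" (0 to 1); they miss things now and then, are a little off and sometimes report something else, mostly with a low value. They report only what shows in the picture. A call takes as long as a camera call. They do not tell look-alikes from the thing itself.
- bot.look_for(camera, thing): "extent" ([centre column, centre row, width, height] in pixels, round what is visible of it).
- bot.outline_of(camera, thing): "region" (480x640 bool, what is visible of it) and "extent" ([centre column, centre row, width, height] in pixels, round what is visible of it).
The state is a dict: "clock": time; "joint_pos": joint angles; "joint_vel": joint speeds; "tau": joint torques, N m; "eef_pos": TCP position; "tool_rot": TCP orientation; "ft_force": force on the tool from outside, world axes, zero at the start; "ft_torque": the same for the moment, N m; "grip_width": finger opening in m; "grasp_force": force on a finger pad.
Only numpy, scipy, OpenCV 4.12 (cv2) and the standard library are available. Lean on these libraries where they do the work, as an engineer would, in place of code of your own. Each camera call takes 0.05 s, during which the arm holds its last target. There are 200 camera calls.

## Task

Take the bench brush and use it to sweep the three steel cut-offs off the flat bed at the front of the angle table (do not touch them with the gripper), then stand the brush upright on the bench again and let go of it. Then pick up the aluminium bracket by the round barrel on its back, tilt it to match the sloped leaf of the angle table, its long side running up the slope, and press it firmly against the middle of the leaf so that the lands at both its ends bear on the face. Finish while still gripping the bracket and holding it pressed flush there, ready for clamping.

Things in the scene. Friction and masses are not known exactly. Their poses are not given: they have to be found in the camera images.
- fixture: Grey angle table fixed in a dark chip tray (in this frame, mm: tray x -135 to 165, y -140 to 140, rim 10 high). Origin: on the bench; z up, x from the flat bed to the leaf's raised end, y along the hinge. Base block x -85 to 135, y -85 to 85, top 32 above the bench; the flat bed is its top from x -85 to -10, in front of the leaf.
- hinge (a point): Middle of the leaf's hinge line, at x -10, z 46 of the fixture, whose axes it has. It is the lower edge of the upper face of the tilting leaf, a steel slab 140 up the slope, 150 across, 14 thick. The leaf rises towards +x at 0.2 to 0.58 rad, different each time and not reported: find it by touch or camera. It is locked and does not yield.
- bracket: Aluminium bracket, 0.2 to 0.4 kg: plate 100 (x) x 70 (y) x 8, with a round barrel of diameter 18 and length 25 lying along y above its middle, on a narrow neck (12 x 15). Origin: centre of its underside, z up. Two lands 3 high carry the plate: plate z 3 to 11, neck z 11 to 32, barrel axis at z 40. Gripped by the barrel's flat ends it can turn in the grip when pushed.
- land_a: Land under the bracket's +x end, a bar 18 (x) x 70 (y) x 3, at x 32 to 50 of the bracket. Its frame is the bracket's.
- land_b: Land under the bracket's -x end, at x -50 to -32 of the bracket. Its frame is the bracket's.
- brush: Bench brush, 0.18 kg, standing on its stiff (rigid) black bristles. Origin: centre of its underside, z up. Bristles 80 (x) x 30 (y), z 0 to 26; wooden back 86 x 34, z 26 to 40; wooden grip rib 60 (x) x 20 (y), z 40 to 82.
- scrap1: Steel cut-off, block 24 x 20 x 22 high, 0.07 kg, lying on the bed. Origin: its centre.
- scrap2: Steel cut-off, round stub of diameter 24, 22 high, 0.07 kg, standing on the bed. Origin: its centre.
- scrap3: Steel cut-off, block 18 x 26 x 22 high, 0.07 kg, lying on the bed. Origin: its centre.
There are look-alikes about, which are no part of the job. Several things have the shape of the brush; the one meant has the colours described above.

How it is judged:
By the outcome, as a careful person would: the job done as asked, in the order asked, and still so for the second after the job is handed in, while the arm keeps its last pose, push and grip.
It also fails if it takes over 72 s, if anything falls off the work surface, if the arm or the gripper's body presses on something with over 40 N, if the wrist force passes 120 N, or if a joint passes its speed limit or range.

## Working session

There is one attempt and no reset: what is moved stays moved. The work goes in short steps, Python scripts to look and compute and a tool call to move; the robot and the scene stay as the last step left them, time stands still between calls to the robot, and variables do not carry over. Pictures are saved under pics/ and viewed, at most 10 in all, crops included, and the job is handed in when it is done.

Besides the shell and the picture viewer there is one more tool, called after "Emit:" as a command line: name --argument value ..., lists and objects as JSON in quotes. drive_tool: Moves the arm, as the interface text tells. Its arguments: {"type":"object","properties":{"rows":{"type":"array","items":{"type":"object","properties":{"dx":{"type":"number"},"dy":{"type":"number"},"dz":{"type":"number"},"wx":{"type":"number"},"wy":{"type":"number"},"wz":{"type":"number"},"hand":{"type":"number"}}}}},"required":["rows"]}

```bash
mkdir -p pics; cat > h.py <<'E'
import numpy as np, cv2
from workcell import bot
from scipy.spatial.transform import Rotation as R
def snap(n,f):
    im=bot.camera(n); cv2.imwrite('pics/'+f+'.png',im[:,:,::-1]); return im
def cam(n,obs=None):
    c=bot.get_calibration(n); f=240/np.tan(np.radians(c['vfov'])/2)
    if 'mount' in c:
        o=obs or bot.get_obs(); T=np.eye(4); T[:3,:3]=R.from_quat(o['tool_rot']).as_matrix(); T[:3,3]=o['eef_pos']
        M=T@np.array(c['mount']); return M[:3,:3],M[:3,3],f,c
    return np.array(c['rotation']).reshape(3,3),np.array(c['origin']),f,c
def pix(n,u,v,z,C=None):
    Rm,o,f,c=C or cam(n); d=Rm@np.array([(u-c['cx'])/f,-(v-c['cy'])/f,-1]); return o+d*(z-o[2])/d[2]
def proj(n,P,C=None):
    Rm,o,f,c=C or cam(n); q=(np.atleast_2d(P)-o)@Rm; return np.c_[c['cx']+f*q[:,0]/-q[:,2], c['cy']-f*q[:,1]/-q[:,2]]
E
python3 - <<'E'
from h import *
a=snap('top','top0');b=snap('side','side0')
for n in('top','side','wrist'):print(n,bot.get_calibration(n))
for t in ['fixture','bracket','brush','scrap1','scrap2','scrap3']:
    print(t,[(round(d['score'],2),np.round(d['extent']).tolist()) for d in bot.look_for('top',t)])
print(bot.get_obs())
E
```

```text
top {'vfov': 50.51899019604292, 'cx': 319.54672756570795, 'cy': 245.62708295604037, 'origin': array([0.2109347 , 0.02755127, 1.09337068]), 'rotation': array([-0.0796392 ,  0.08503372,  0.70506537, -0.69950674])}
side {'vfov': 52.273549305256324, 'cx': 319.9413436053149, 'cy': 246.200727005345, 'origin': array([ 0.07376486, -0.60750623,  0.59039924]), 'rotation': array([ 0.44493446, -0.12276981, -0.22332964,  0.85853641])}
wrist {'vfov': 65.80436956764551, 'cx': 318.89274888680194, 'cy': 235.6340179563738, 'mount': array([[-1.32724215e-03,  9.64169183e-01,  2.65284799e-01,
         6.75411251e-02],
       [ 9.99998338e-01,  9.48181329e-04,  1.55694079e-03,
         1.53346314e-03],
       [ 1.24961624e-03,  2.65286424e-01, -9.64168840e-01,
        -1.31419730e-01],
       [ 0.00000000e+00,  0.00000000e+00,  0.00000000e+00,
         1.00000000e+00]])}
fixture []
bracket [(0.92, [478.0, 240.0, 48.0, 52.0])]
brush [(0.85, [165.0, 318.0, 45.0, 19.0]), (0.78, [161.0, 196.0, 41.0, 34.0]), (0.56, [189.0, 247.0, 30.0, 42.0])]
scrap1 [(0.66, [314.0, 242.0, 13.0, 11.0]), (0.64, [334.0, 245.0, 1
[... 279 characters left out ...]
]
{'clock': 0.4, 'joint_pos': array([ 1.26600207e+00,  2.40793630e-01,  4.79673265e-03,  1.33519176e+00,
       -3.31614370e-05,  1.57081852e+00]), 'joint_vel': array([-0.00010258, -0.00142243,  0.00282054, -0.00087426, -0.00134933,
       -0.00068641]), 'tau': array([-5.48398948e-04, -3.71781278e+01,  2.52330762e+01,  5.37150947e-03,
       -7.88334842e-05,  1.43759895e-06]), 'eef_pos': array([0.15002948, 0.47686172, 0.24213194]), 'tool_rot': array([ 1.51818874e-01,  9.88408312e-01, -1.96407891e-04, -1.33885497e-05]), 'ft_force': array([-0.07885077, -0.68904259,  0.74897397]), 'ft_torque': array([-0.03851039, -0.04253696,  0.01046662]), 'grasp_force': 0.0, 'grip_width': 0.08563378224685628}
```

View pics/top0.png

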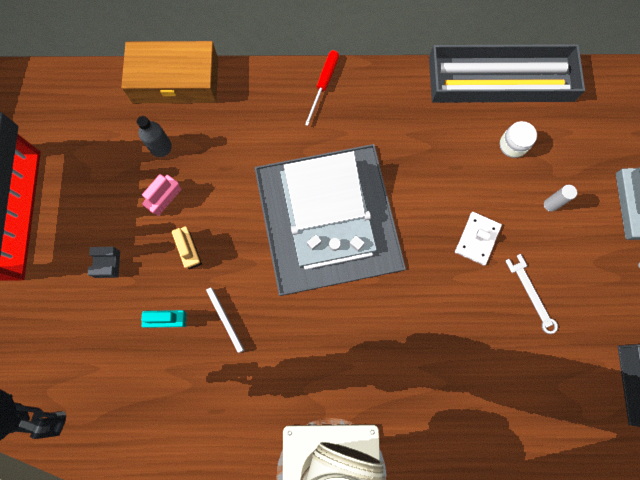

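View pics/side0.png

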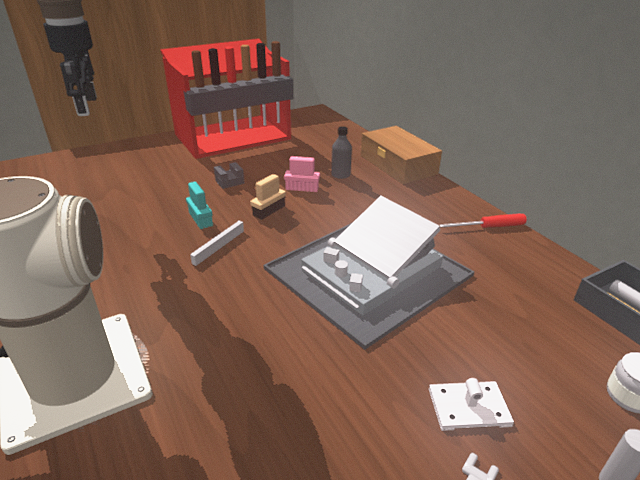

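The brush-shaped things in the top view are pink (161,195), teal (163,318) and wood-yellow (187,247), with a dark block at (103,262). The wooden one with black bristles, at side (268,195), fits the description. I'll confirm it in an enlarged crop alongside the fixture.

```bash
sed -i "s/return np.array(c\['rotation'\]).reshape(3,3)/return R.from_quat(c['rotation']).as_matrix()/" h.py
python3 - <<'E'
from h import *
t=cv2.imread('pics/top0.png');s=cv2.imread('pics/side0.png')
def crop(im,x,y,w,h,k): return cv2.resize(im[y:y+h,x:x+w],None,fx=k,fy=k,interpolation=cv2.INTER_CUBIC)
o=np.zeros((600,800,3),np.uint8)
def put(c,x,y): o[y:y+c.shape[0],x:x+c.shape[1]]=c[:600-y,:800-x]
put(crop(t,250,140,160,160,2.5),0,0)      # 400x400
put(crop(s,260,180,200,160,2),400,0)    # 400x320
put(crop(t,165,220,50,60,3),0,400)     #150x180
put(crop(s,240,165,60,60,3),160,400)  #
put(crop(t,450,205,64,64,3),400,330)  #192
put(crop(s,420,370,110,70,1.8),600,330)
cv2.imwrite('pics/crop.png',o)
for n in('top','side'):
    print(n,pix(n,*((187,247) if n=='top' else (268,190)),.08))
q=bot.outline_of('top','bracket');print(q[0]['extent'],cv2.minAreaRect(np.argwhere(q[0]['region'])[:,::-1].astype(np.float32)))
for q in bot.outline_of('top','brush'):print(q['extent'],cv2.minAreaRect(np.argwhere(q['region'])[:,::-1].astype(np.float32)))
E
```

```text
top [0.45087435 0.28950862 0.08      ]
side [0.44363121 0.26178843 0.08      ]Traceback (most recent call last):
  File "<stdin>", line 15, in <module>
IndexError: list index out of range
```

View pics/crop.png

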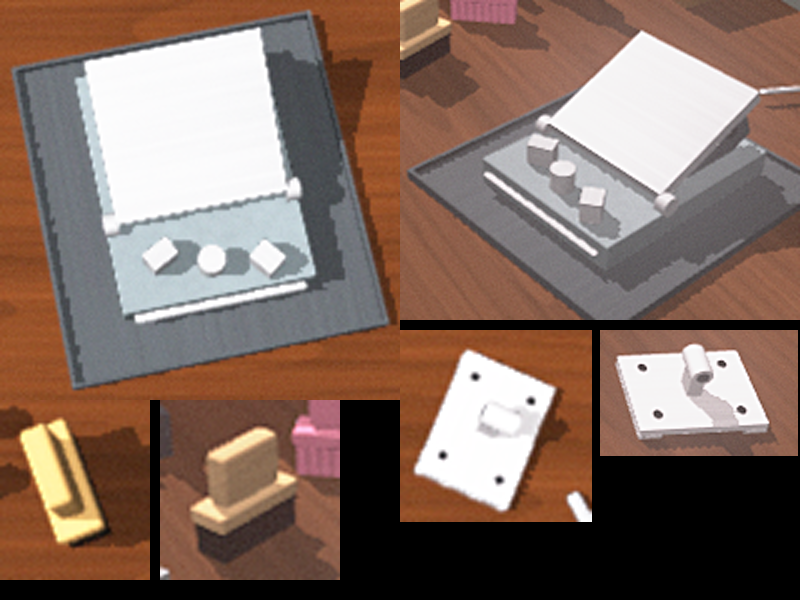

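```bash
cat > fit.py <<'E'
from h import *
from scipy.optimize import least_squares
CT,CS=cam('top'),cam('side')
def T(p,P): c,s=np.cos(p[2]),np.sin(p[2]); P=np.array(P,float); return np.c_[p[0]+c*P[:,0]-s*P[:,1],p[1]+s*P[:,0]+c*P[:,1],P[:,2]]
tc=lambda L:np.array([(250+u/2.5,140+v/2.5) for u,v in L]); sc=lambda L:np.array([(260+(u-400)/2,180+v/2) for u,v in L])
def lp(s,y,a): return (-.01+s*np.cos(a),y,.046+s*np.sin(a))
def res(p):
    a=p[3]
    A=[(.165,.14,.01),(.165,-.14,.01),(-.135,-.14,.01),(-.135,.14,.01),lp(.14,.075,a),lp(.14,-.075,a),(-.085,.085,.032),(-.085,-.085,.032)]
    B=[(-.135,.14,.01),lp(.14,.075,a),lp(.14,-.075,a),lp(0,.075,a),lp(0,-.075,a),(-.085,.085,.032),(-.085,-.085,.032)]
    ra=proj('top',T(p,A),CT)-tc([(13,70),(311,12),(388,323),(75,388),(85,60),(262,29),(123,315),(315,275)])
    rb=proj('side',T(p,B),CS)-sc([(410,175),(641,32),(758,95),(550,125),(664,193),(486,160),(605,250)])
    return np.r_[ra.ravel(),rb.ravel()]
r=least_squares(res,[.47,0,0,.35],loss='soft_l1');print('fixture',r.x.round(4));print(res(r.x).reshape(-1,2).round(1).tolist())
def fit(P,Q,x0):
    f=lambda p:(proj('top',T(p,P),CT)-np.array(Q)).ravel(); q=least_squares(f,x0,loss='soft_l1');print(q.x.round(4),f(q.x).round(1));return q.x
fit([(.03,.01,.082),(.03,-.01,.082),(-.03,-.01,.082),(-.03,.01,.082),(.043,-.017,.04),(-.043,-.017,.04),(-.043,.017,.04)],
 [(165+u/3,220+v/3) for u,v in [(22,30),(43,25),(75,107),(57,113),(63,20),(105,128),(65,143)]],[.45,.29,.3])
fit([(.05,.035,.011),(.05,-.035,.011),(-.05,-.035,.011),(-.05,.035,.011)],[(450+(u-400)/3,205+(v-330)/3) for u,v in [(468,350),(555,385),(507,510),(416,475)]],[.47,-.3,-.4])
E
python3 fit.py
```

```text
fixture [ 0.5191 -0.0057  0.1972  0.41  ]
[[-0.6, -1.2], [0.2, -1.0], [1.1, 0.2], [-0.7, 0.4], [0.1, 0.6], [-0.4, -0.5], [0.4, -0.0], [1.5, 0.1], [-1.2, -2.1], [0.9, 0.2], [1.5, -0.7], [-0.9, -1.0], [-1.3, 1.7], [-1.7, -0.5], [1.8, 0.2]]
[0.4594 0.3018 0.4143] [-1.1  1.7  1.  -0.4  0.8 -1.8 -2.4  0.2  0.4 -0.2  0.9 -0.3 -0.9  1.2]
[ 0.4828 -0.3324 -0.4348] [-0.8  0.3 -0.2  1.2  0.3 -0.2  0.5 -1.5]
```

```bash
cat >> h.py <<'E'
def ori(psi,tilt=0): return R.from_euler('z',psi)*R.from_euler('y',-tilt)*R.from_euler('x',np.pi)
def to(pos,psi,tilt=0,frm=None):
    "prints the move to TCP pos; frm=(pos,psi,tilt) as start, else measured; returns state"
    if frm: p0,r0=np.array(frm[0]),ori(*frm[1:])
    else: o=bot.get_obs(); p0,r0=o['eef_pos'],R.from_quat(o['tool_rot'])
    d=r0.inv().apply(np.array(pos)-p0)/.05; w=np.degrees((r0.inv()*ori(psi,tilt)).as_rotvec())/5
    print('d',d.round(3),'w',w.round(2),'rows',round(max(np.linalg.norm(d),np.linalg.norm(w)*5/8.59),1))
FX=np.array([.519,-.006]);FY=.197
def fx(x,y,z): c,s=np.cos(FY),np.sin(FY); return np.array([FX[0]+c*x-s*y,FX[1]+s*x+c*y,z])
E
python3 -c "
from h import *
to([.459,.302,.18],.414)"
```

```text
d [-6.944 -1.482  1.245] w [-0.    0.   27.76] rows 16.2
```

Emit:
drive_tool --rows '[{"dx": -6.94,"dy": -1.48,"dz": 1.25,"wz": 27.76},{"dx": -6.94,"dy": -1.48,"dz": 1.25,"wz": 27.76},{"dx": -6.94,"dy": -1.48,"dz": 1.25,"wz": 27.76},{"dx": -6.94,"dy": -1.48,"dz": 1.25,"wz": 27.76},{"dx": -6.94,"dy": -1.48,"dz": 1.25,"wz": 27.76},{"dx": -6.94,"dy": -1.48,"dz": 1.25,"wz": 27.76},{"dx": -6.94,"dy": -1.48,"dz": 1.25,"wz": 27.76},{"dx": -6.94,"dy": -1.48,"dz": 1.25,"wz": 27.76},{"dx": -6.94,"dy": -1.48,"dz": 1.25,"wz": 27.76},{"dx": -6.94,"dy": -1.48,"dz": 1.25,"wz": 27.76},{"dx": -6.94,"dy": -1.48,"dz": 1.25,"wz": 27.76},{"dx": -6.94,"dy": -1.48,"dz": 1.25,"wz": 27.76},{"dx": -6.94,"dy": -1.48,"dz": 1.25,"wz": 27.76},{"dx": -6.94,"dy": -1.48,"dz": 1.25,"wz": 27.76},{"dx": -6.94,"dy": -1.48,"dz": 1.25,"wz": 27.76},{"dx": -6.94,"dy": -1.48,"dz": 1.25,"wz": 27.76},{"dx": -6.94,"dy": -1.48,"dz": 1.25,"wz": 27.76},{"dx": -6.94,"dy": -1.48,"dz": 1.25,"wz": 27.76},{"dx": -6.94,"dy": -1.48,"dz": 1.25,"wz": 27.76}]'

```text
invalid input at $.rows[0]: expected keys dx, dy, dz, wx, wy, wz, hand
```

```bash
python3 - <<'E'
from h import *
im=snap('wrist','w1'); C=cam('wrist')
hsv=cv2.cvtColor(im,cv2.COLOR_RGB2HSV)
for q in bot.outline_of('wrist','brush'):
    m=q['region'];print(round(q['score'],2),np.round(q['extent']).tolist(),'H',np.median(hsv[m],0))
o=bot.get_obs();print(o['clock'],o['eef_pos'],o['tool_rot'],o['joint_pos'])
c,s=np.cos(.414),np.sin(.414)
P=[(.459+c*a-s*b,.302+s*a+c*b,.082) for a,b in[(.03,.01),(.03,-.01),(-.03,-.01),(-.03,.01)]]
Q=proj('wrist',P,C);print(Q.round())
cv2.polylines(im,[Q.astype(int)],True,(255,0,0),1); cv2.imwrite('pics/w1.png',im[:,:,::-1])
E
```

```text
0.67 [246.0, 381.0, 86.0, 70.0] H [ 88. 158. 155.]
0.55 [0.15004841 0.47695871 0.24230563] [ 1.51824015e-01  9.88407541e-01  3.90697439e-06 -2.09451954e-05] [1.26597987e+00 2.40605593e-01 5.00512457e-03 1.33519449e+00
 4.25911091e-05 1.57080671e+00]
[[274. 553.]
 [261. 562.]
 [221. 530.]
 [235. 520.]]
```

View pics/w1.png

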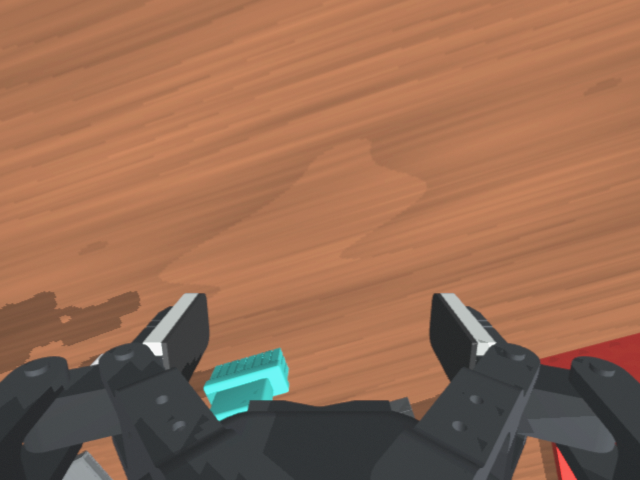

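The move was refused because every row needs all keys. The arm is still at its start, with the teal look-alike at (246,381) in the wrist view.

Emit:
drive_tool --rows '[{"dx": -6.94,"dy": -1.48,"dz": 1.25,"wx": 0,"wy": 0,"wz": 27.76,"hand": 85},{"dx": -6.94,"dy": -1.48,"dz": 1.25,"wx": 0,"wy": 0,"wz": 27.76,"hand": 85},{"dx": -6.94,"dy": -1.48,"dz": 1.25,"wx": 0,"wy": 0,"wz": 27.76,"hand": 85},{"dx": -6.94,"dy": -1.48,"dz": 1.25,"wx": 0,"wy": 0,"wz": 27.76,"hand": 85},{"dx": -6.94,"dy": -1.48,"dz": 1.25,"wx": 0,"wy": 0,"wz": 27.76,"hand": 85},{"dx": -6.94,"dy": -1.48,"dz": 1.25,"wx": 0,"wy": 0,"wz": 27.76,"hand": 85},{"dx": -6.94,"dy": -1.48,"dz": 1.25,"wx": 0,"wy": 0,"wz": 27.76,"hand": 85},{"dx": -6.94,"dy": -1.48,"dz": 1.25,"wx": 0,"wy": 0,"wz": 27.76,"hand": 85},{"dx": -6.94,"dy": -1.48,"dz": 1.25,"wx": 0,"wy": 0,"wz": 27.76,"hand": 85},{"dx": -6.94,"dy": -1.48,"dz": 1.25,"wx": 0,"wy": 0,"wz": 27.76,"hand": 85},{"dx": -6.94,"dy": -1.48,"dz": 1.25,"wx": 0,"wy": 0,"wz": 27.76,"hand": 85},{"dx": -6.94,"dy": -1.48,"dz": 1.25,"wx": 0,"wy": 0,"wz": 27.76,"hand": 85},{"dx": -6.94,"dy": -1.48,"dz": 1.25,"wx": 0,"wy": 0,"wz": 27.76,"hand": 85},{"dx": -6.94,"dy": -1.48,"dz": 1.25,"wx": 0,"wy": 0,"wz": 27.76,"hand": 85},{"dx": -6.94,"dy": -1.48,"dz": 1.25,"wx": 0,"wy": 0,"wz": 27.76,"hand": 85},{"dx": -6.94,"dy": -1.48,"dz": 1.25,"wx": 0,"wy": 0,"wz": 27.76,"hand": 85},{"dx": -6.94,"dy": -1.48,"dz": 1.25,"wx": 0,"wy": 0,"wz": 27.76,"hand": 85},{"dx": -6.94,"dy": -1.48,"dz": 1.25,"wx": 0,"wy": 0,"wz": 27.76,"hand": 85},{"dx": -6.94,"dy": -1.48,"dz": 1.25,"wx": 0,"wy": 0,"wz": 27.76,"hand": 85}]'

```text
clock: 2.45
eef_pos: [0.4795, 0.2627, 0.1798]
tool_rot: [0.971, 0.239, -0.005, -0.017]
ft_force: [0.9, 1.0, -0.7]
grip_width: 0.085
grasp_force: 0.0
```

```bash
python3 - <<'E'
from h import *
im=snap('wrist','w2'); C=cam('wrist')
hsv=cv2.cvtColor(im,cv2.COLOR_RGB2HSV)
for q in bot.outline_of('wrist','brush'):
    m=q['region'];print(round(q['score'],2),np.round(q['extent']).tolist(),'H',np.median(hsv[m],0))
o=bot.get_obs();print(o['clock'],o['eef_pos'],o['tool_rot'],o['joint_pos'])
c,s=np.cos(.414),np.sin(.414)
P=[(.459+c*a-s*b,.302+s*a+c*b,.082) for a,b in[(.03,.01),(.03,-.01),(-.03,-.01),(-.03,.01)]]
Q=proj('wrist',P,C);print(Q.round())
cv2.polylines(im,[Q.astype(int)],True,(255,0,0),1); cv2.imwrite('pics/w2.png',im[:,:,::-1])
to([.459,.302,.058],.414)
E
```

```text
0.93 [267.0, 217.0, 57.0, 120.0] H [ 28.  40. 247.]
0.8 [261.0, 38.0, 137.0, 76.0] H [170.  88. 237.]
2.55 [0.47922407 0.26322059 0.17982465] [ 0.97070213  0.23961333 -0.00487982 -0.01729181] [0.48306712 0.36706278 0.01461014 1.21956552 0.03591552 3.14062302]
[[244. 195.]
 [276. 197.]
 [272. 286.]
 [243. 283.]]
d [ 0.006 -0.787  2.466] w [-0.41  0.03  0.8 ] rows 2.6
```

View pics/w2.png

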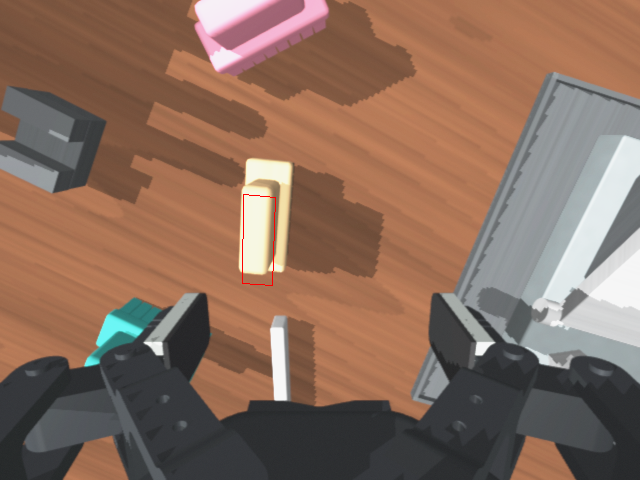

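The wrist view shows the wooden brush with its rib at (258,228), about 8 mm beyond the prediction. Joint 6 is at its limit, so I need the other half-turn.

```bash
python3 - <<'E'
from h import *
to([.465,.305,.16],.414+np.pi)
to([.465,.305,.058],.414+np.pi,0,([.465,.305,.16],.414+np.pi,0))
E
```

```text
d [ 0.138 -0.857  0.427] w [ -0.04  -0.63 -35.19] rows 20.5
d [-0.   -0.    2.04] w [0. 0. 0.] rows 2.0
```

Emit:
drive_tool --rows '[{"dx": 0.14,"dy": -0.86,"dz": 0.43,"wx": -0.04,"wy": -0.63,"wz": -35.19,"hand": 85},{"dx": 0.14,"dy": -0.86,"dz": 0.43,"wx": -0.04,"wy": -0.63,"wz": -35.19,"hand": 85},{"dx": 0.14,"dy": -0.86,"dz": 0.43,"wx": -0.04,"wy": -0.63,"wz": -35.19,"hand": 85},{"dx": 0.14,"dy": -0.86,"dz": 0.43,"wx": -0.04,"wy": -0.63,"wz": -35.19,"hand": 85},{"dx": 0.14,"dy": -0.86,"dz": 0.43,"wx": -0.04,"wy": -0.63,"wz": -35.19,"hand": 85},{"dx": 0.14,"dy": -0.86,"dz": 0.43,"wx": -0.04,"wy": -0.63,"wz": -35.19,"hand": 85},{"dx": 0.14,"dy": -0.86,"dz": 0.43,"wx": -0.04,"wy": -0.63,"wz": -35.19,"hand": 85},{"dx": 0.14,"dy": -0.86,"dz": 0.43,"wx": -0.04,"wy": -0.63,"wz": -35.19,"hand": 85},{"dx": 0.14,"dy": -0.86,"dz": 0.43,"wx": -0.04,"wy": -0.63,"wz": -35.19,"hand": 85},{"dx": 0.14,"dy": -0.86,"dz": 0.43,"wx": -0.04,"wy": -0.63,"wz": -35.19,"hand": 85},{"dx": 0.14,"dy": -0.86,"dz": 0.43,"wx": -0.04,"wy": -0.63,"wz": -35.19,"hand": 85},{"dx": 0.14,"dy": -0.86,"dz": 0.43,"wx": -0.04,"wy": -0.63,"wz": -35.19,"hand": 85},{"dx": 0.14,"dy": -0.86,"dz": 0.43,"wx": -0.04,"wy": -0.63,"wz": -35.19,"hand": 85},{"dx": 0.14,"dy": -0.86,"dz": 0.43,"wx": -0.04,"wy": -0.63,"wz": -35.19,"hand": 85},{"dx": 0.14,"dy": -0.86,"dz": 0.43,"wx": -0.04,"wy": -0.63,"wz": -35.19,"hand": 85},{"dx": 0.14,"dy": -0.86,"dz": 0.43,"wx": -0.04,"wy": -0.63,"wz": -35.19,"hand": 85},{"dx": 0.14,"dy": -0.86,"dz": 0.43,"wx": -0.04,"wy": -0.63,"wz": -35.19,"hand": 85},{"dx": 0.14,"dy": -0.86,"dz": 0.43,"wx": -0.04,"wy": -0.63,"wz": -35.19,"hand": 85},{"dx": 0.14,"dy": -0.86,"dz": 0.43,"wx": -0.04,"wy": -0.63,"wz": -35.19,"hand": 85},{"dx": 0.14,"dy": -0.86,"dz": 0.43,"wx": -0.04,"wy": -0.63,"wz": -35.19,"hand": 85}]'

```text
clock: 4.55
eef_pos: [0.4649, 0.3055, 0.1599]
tool_rot: [-0.174, 0.985, -0.0, -0.001]
ft_force: [-0.1, -0.1, 0.1]
grip_width: 0.085
grasp_force: 0.0
```

Emit:
drive_tool --rows '[{"dx": 0,"dy": 0,"dz": 0,"wx": 0,"wy": 0,"wz": 0,"hand": 85}]'

```text
clock: 4.65
eef_pos: [0.4649, 0.3054, 0.1598]
tool_rot: [-0.17, 0.985, -0.0, -0.001]
ft_force: [-0.0, 0.2, 0.3]
grip_width: 0.085
grasp_force: 0.0
```

```bash
python3 - <<'E'
from h import *
to([.465,.305,.058],.414+np.pi)
o=bot.get_obs();print(o['joint_pos'].round(3),o['eef_pos'])
# sweep poses from brush held: brush centre lifted by 0.12 etc
bz=.0
E
```

```text
d [-0.003 -0.007  2.037] w [-0.   -0.02 -0.82] rows 2.0
[0.581 0.399 0.009 1.182 0.    0.238] [0.46486301 0.30535178 0.1598475 ]
```

Emit:
drive_tool --rows '[{"dx": 0,"dy": 0,"dz": 1.0,"wx": 0,"wy": 0,"wz": -0.8,"hand": 85},{"dx": 0,"dy": 0,"dz": 1.6,"wx": 0,"wy": 0,"wz": -0.8,"hand": 85},{"dx": 0,"dy": 0,"dz": 2.04,"wx": 0,"wy": 0,"wz": -0.8,"hand": 70},{"dx": 0,"dy": 0,"dz": 2.04,"wx": 0,"wy": 0,"wz": -0.8,"hand": 10},{"dx": 0,"dy": 0,"dz": 2.04,"wx": 0,"wy": 0,"wz": -0.8,"hand": 10},{"dx": 0,"dy": 0,"dz": 2.04,"wx": 0,"wy": 0,"wz": -0.8,"hand": 10},{"dx": 0,"dy": 0,"dz": 2.04,"wx": 0,"wy": 0,"wz": -0.8,"hand": 10},{"dx": 0,"dy": 0,"dz": 2.04,"wx": 0,"wy": 0,"wz": -0.8,"hand": 10},{"dx": 0,"dy": 0,"dz": 2.04,"wx": 0,"wy": 0,"wz": -0.8,"hand": 10},{"dx": 0,"dy": 0,"dz": 2.04,"wx": 0,"wy": 0,"wz": -0.8,"hand": 10}]'

```text
clock: 5.65
eef_pos: [0.4666, 0.3055, 0.0597]
tool_rot: [-0.204, 0.979, 0.001, 0.001]
ft_force: [-0.3, 1.8, 7.5]
grip_width: 0.0194
grasp_force: 60.6
```

```bash
python3 - <<'E'
from h import *
o=bot.get_obs();print(o['eef_pos'],R.from_quat(o['tool_rot']).as_matrix()[:,0],o['grip_width'],o['joint_pos'].round(2))
p=o['eef_pos'];psi0=np.arctan2(*R.from_quat(o['tool_rot']).as_matrix()[[1,0],0])
psi=FY+np.pi
zs=p[2]+.032+.0025
A=fx(-.057,.15,p[2]+.10);B=fx(-.057,.125,zs);E=fx(-.057,-.095,zs)
to([p[0],p[1],p[2]+.10],psi0);  
to(A,psi)
to(B,psi,0,(A,psi,0))
to(E,psi,0,(B,psi,0))
print(A,B,E,p[2],psi0)
E
```

```text
[0.4666139  0.30545384 0.05971752] [-0.91680126 -0.39933587 -0.00251274] 0.019409288112849886 [ 0.58  0.49 -0.13  0.95  0.    0.17]
d [-0.005  0.002 -2.   ] w [0.01 0.03 0.  ] rows 2.0
d [ 1.999 -2.954 -2.008] w [0.01 0.03 2.45] rows 4.1
d [ 0.   -0.5   1.31] w [0. 0. 0.] rows 1.4
d [-0.  -4.4 -0. ] w [0. 0. 0.] rows 4.4
[0.43374325 0.12994222 0.15971752] [0.43863645 0.10542576 0.09421752] [ 0.48169667 -0.11031904  0.09421752] 0.05971752136274703 -2.730798939028304
```

Emit:
drive_tool --rows '[{"dx": 0,"dy": 0,"dz": -0.5,"wx": 0,"wy": 0,"wz": 0,"hand": 10},{"dx": 0,"dy": 0,"dz": -1.2,"wx": 0,"wy": 0,"wz": 0,"hand": 10},{"dx": 0,"dy": 0,"dz": -2.04,"wx": 0,"wy": 0,"wz": 0,"hand": 10},{"dx": 0.5,"dy": -0.73,"dz": -2.04,"wx": 0,"wy": 0,"wz": 0.6,"hand": 10},{"dx": 1.0,"dy": -1.46,"dz": -2.04,"wx": 0,"wy": 0,"wz": 1.2,"hand": 10},{"dx": 1.5,"dy": -2.2,"dz": -2.04,"wx": 0,"wy": 0,"wz": 1.8,"hand": 10},{"dx": 2.0,"dy": -2.95,"dz": -2.04,"wx": 0,"wy": 0,"wz": 2.45,"hand": 10},{"dx": 2.0,"dy": -2.95,"dz": -2.04,"wx": 0,"wy": 0,"wz": 2.45,"hand": 10},{"dx": 2.0,"dy": -2.95,"dz": -2.04,"wx": 0,"wy": 0,"wz": 2.45,"hand": 10}]'

```text
clock: 6.55
eef_pos: [0.4324, 0.1283, 0.1601]
tool_rot: [-0.097, 0.995, -0.0, -0.001]
ft_force: [0.6, 0.9, -0.9]
grip_width: 0.0193
grasp_force: 59.7
```

```bash
python3 - <<'E'
from h import *
snap('side','s1')
o=bot.get_obs();print(o['eef_pos'],o['ft_force'],o['grasp_force'])
psi=FY+np.pi
B=fx(-.057,.125,.0942);E=fx(-.057,-.100,.0942)
to(B,psi); to(E,psi); to(E,psi,0,(B,psi,0))
E
```

```text
[0.43285138 0.12922164 0.16019395] [-0.09046551  0.83833019 -2.02780032] 59.72312092781067
d [-0.022 -0.489  1.32 ] w [-0.   -0.01 -0.01] rows 1.4
d [-0.025 -4.989  1.32 ] w [-0.   -0.01 -0.01] rows 5.2
d [-0.  -4.5 -0. ] w [0. 0. 0.] rows 4.5
```

View pics/s1.png

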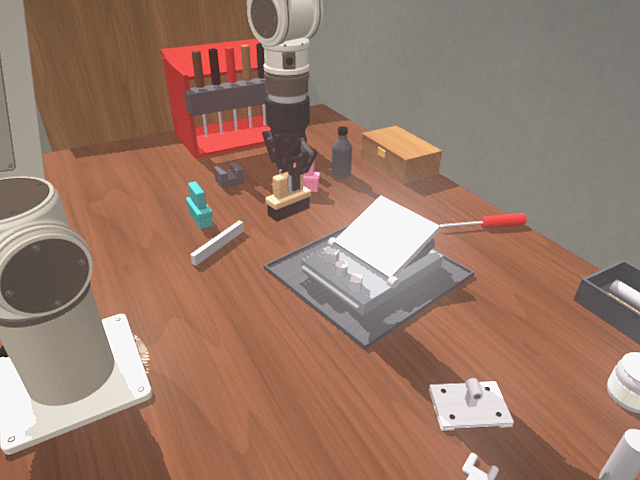

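The brush is held level above the left side of the tray. The rib looks slightly off-centre along the grip, so I'll check it by projection.

```bash
python3 - <<'E'
from h import *
im=cv2.imread('pics/side0.png')*0+cv2.imread('pics/s1.png'); o=bot.get_obs();p=o['eef_pos']
c,s=np.cos(FY),np.sin(FY)
for off,col in((0,(0,0,255)),(-.008,(255,0,0))):
    P=[(p[0]+c*(a+off)-s*b,p[1]+s*(a+off)+c*b,p[2]-.0597+.040) for a,b in[(.043,.017),(.043,-.017),(-.043,-.017),(-.043,.017)]]
    Q=proj('side',P);print(Q.round(1).tolist()); cv2.polylines(im,[(Q*1).astype(int)],True,col,1)
a=cv2.resize(im[160:230,240:340],None,fx=5,fy=5)
b=cv2.resize(cv2.imread('pics/s1.png')[235:320,290:420],None,fx=4.2,fy=4.2)[:,:]
o=np.zeros((600,800,3),np.uint8);o[:350,:500]=a;o[0:0]=0
b=cv2.resize(cv2.imread('pics/s1.png')[235:295,290:400],None,fx=4,fy=4);o[355:595,0:440]=b
cv2.imwrite('pics/s1c.png',o)
E
```

```text
[[302.4, 182.6], [313.5, 189.0], [277.6, 203.4], [266.7, 196.3]]
[[299.2, 183.9], [310.3, 190.3], [274.0, 204.8], [263.2, 197.7]]
```

View pics/s1c.png

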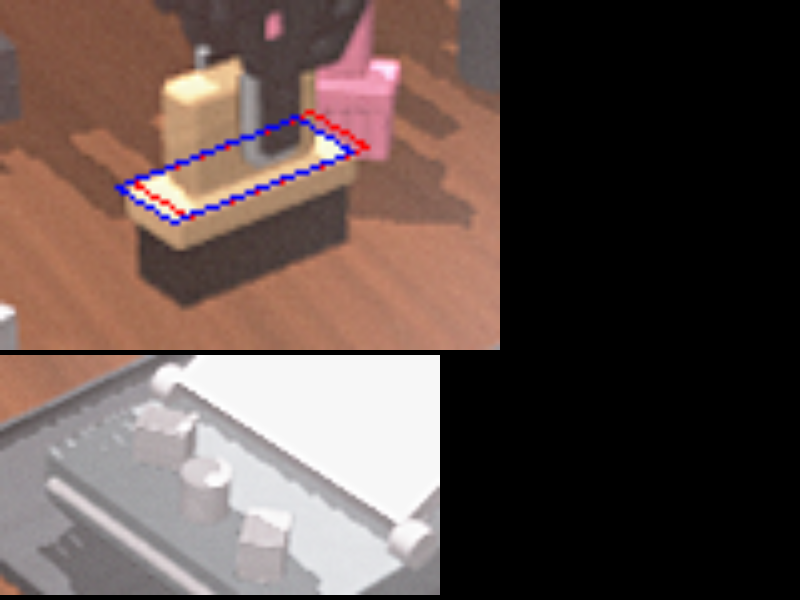

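The brush sits about 6 mm towards the robot in the grip, so I shift the sweep line to suit. The front rod lies below the bed's top and won't obstruct it.

Emit:
drive_tool --rows '[{"dx": -0.12,"dy": -0.25,"dz": 0.6,"wx": 0,"wy": 0,"wz": 0,"hand": 10},{"dx": -0.12,"dy": -0.5,"dz": 1.1,"wx": 0,"wy": 0,"wz": 0,"hand": 10},{"dx": -0.12,"dy": -0.5,"dz": 1.32,"wx": 0,"wy": 0,"wz": 0,"hand": 10},{"dx": -0.12,"dy": -0.8,"dz": 1.32,"wx": 0,"wy": 0,"wz": 0,"hand": 10},{"dx": -0.12,"dy": -1.15,"dz": 1.32,"wx": 0,"wy": 0,"wz": 0,"hand": 10},{"dx": -0.12,"dy": -1.5,"dz": 1.32,"wx": 0,"wy": 0,"wz": 0,"hand": 10},{"dx": -0.12,"dy": -1.85,"dz": 1.32,"wx": 0,"wy": 0,"wz": 0,"hand": 10},{"dx": -0.12,"dy": -2.2,"dz": 1.32,"wx": 0,"wy": 0,"wz": 0,"hand": 10},{"dx": -0.12,"dy": -2.55,"dz": 1.32,"wx": 0,"wy": 0,"wz": 0,"hand": 10},{"dx": -0.12,"dy": -2.9,"dz": 1.32,"wx": 0,"wy": 0,"wz": 0,"hand": 10},{"dx": -0.12,"dy": -3.25,"dz": 1.32,"wx": 0,"wy": 0,"wz": 0,"hand": 10},{"dx": -0.12,"dy": -3.6,"dz": 1.32,"wx": 0,"wy": 0,"wz": 0,"hand": 10},{"dx": -0.12,"dy": -3.95,"dz": 1.32,"wx": 0,"wy": 0,"wz": 0,"hand": 10},{"dx": -0.12,"dy": -4.3,"dz": 1.32,"wx": 0,"wy": 0,"wz": 0,"hand": 10},{"dx": -0.12,"dy": -4.65,"dz": 1.32,"wx": 0,"wy": 0,"wz": 0,"hand": 10},{"dx": -0.12,"dy": -5.0,"dz": 1.32,"wx": 0,"wy": 0,"wz": 0,"hand": 10},{"dx": -0.12,"dy": -5.0,"dz": 1.32,"wx": 0,"wy": 0,"wz": 0,"hand": 10}]'

```text
clock: 8.3
eef_pos: [0.4878, -0.1002, 0.0969]
tool_rot: [-0.101, 0.995, 0.017, 0.002]
ft_force: [-7.3, 37.2, 26.1]
grip_width: 0.0193
grasp_force: 81.2
```

Emit:
drive_tool --rows '[{"dx": 0,"dy": 0,"dz": -0.5,"wx": 0,"wy": 0,"wz": 0,"hand": 10},{"dx": 0,"dy": 0,"dz": -1.2,"wx": 0,"wy": 0,"wz": 0,"hand": 10},{"dx": 0,"dy": 0,"dz": -2.0,"wx": 0,"wy": 0,"wz": 0,"hand": 10},{"dx": 0,"dy": 1.0,"dz": -2.0,"wx": 0,"wy": 0,"wz": 0,"hand": 10},{"dx": 0,"dy": 2.0,"dz": -2.0,"wx": 0,"wy": 0,"wz": 0,"hand": 10},{"dx": 0,"dy": 3.0,"dz": -2.0,"wx": 0,"wy": 0,"wz": 0,"hand": 10},{"dx": 0,"dy": 4.0,"dz": -2.0,"wx": 0,"wy": 0,"wz": 0,"hand": 10},{"dx": 0,"dy": 5.0,"dz": -2.0,"wx": 0,"wy": 0,"wz": 0,"hand": 10},{"dx": 0,"dy": 6.0,"dz": -2.0,"wx": 0,"wy": 0,"wz": 0,"hand": 10},{"dx": 0,"dy": 6.5,"dz": -2.0,"wx": 0,"wy": 0,"wz": 0,"hand": 10}]'

```text
clock: 9.3
eef_pos: [0.4228, 0.2092, 0.1945]
tool_rot: [-0.101, 0.995, 0.001, -0.0]
ft_force: [1.0, 0.0, -1.3]
grip_width: 0.0193
grasp_force: 59.8
```

```bash
python3 - <<'E'
from h import *
a=snap('top','t2');b=snap('side','s2')
for n in('top','side'):
  for t in ['scrap1']:
    for d in bot.look_for(n,t):
        w=pix(n,d['extent'][0],d['extent'][1],.03); c,s=np.cos(FY),np.sin(FY); v=w[:2]-FX
        print(n,round(d['score'],2),np.round(d['extent']).tolist(),'fixture xy',(c*v[0]+s*v[1]).round(3),(-s*v[0]+c*v[1]).round(3))
cv2.imwrite('pics/c2.png',np.vstack([cv2.resize(b[190:340,250:480],None,fx=2.6,fy=2)[:,:,::-1],np.hstack([cv2.resize(a[140:300,250:410],None,fx=1.87,fy=1.87)[:,:,::-1]]*2)[:,:598]]))
o=bot.get_obs();print(o['clock'],o['eef_pos'],o['ft_force'],o['grasp_force'])
to([.459,.302,.0632],.414+np.pi);to([.459,.302,.0932],.414+np.pi)
E
```

```text
top 0.43 [381.0, 246.0, 10.0, 17.0] fixture xy -0.077 -0.094
side 0.73 [376.0, 310.0, 13.0, 19.0] fixture xy -0.078 -0.105
side 0.53 [395.0, 312.0, 20.0, 21.0] fixture xy -0.056 -0.129
side 0.51 [384.0, 321.0, 15.0, 21.0] fixture xy -0.085 -0.131
9.5 [0.42355862 0.20562271 0.19409085] [-0.65387999  0.03212165 -1.50940828] 59.84539568424225
d [-1.082  1.75   2.615] w [-0.01 -0.02 -2.45] rows 3.3
d [-1.082  1.749  2.015] w [-0.01 -0.02 -2.45] rows 2.9
```

View pics/c2.png

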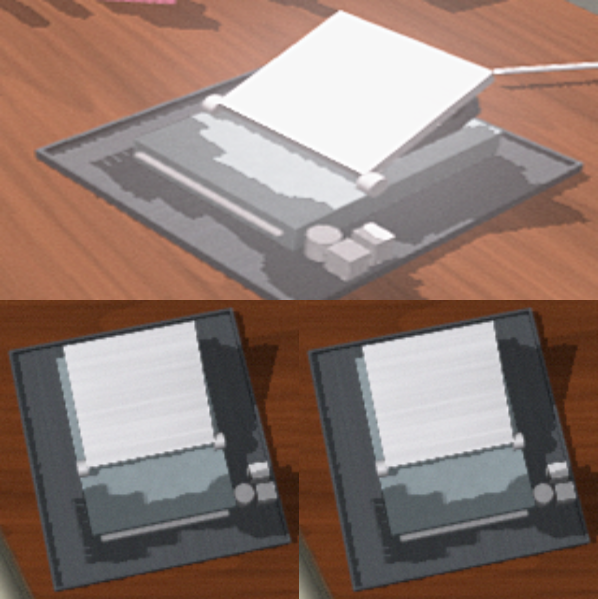

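All three cut-offs are in the tray and the bed is clear. Next I stand the brush back in its place.

Emit:
drive_tool --rows '[{"dx": -0.36,"dy": 0.6,"dz": 0.3,"wx": 0,"wy": 0,"wz": -0.8,"hand": 10},{"dx": -0.72,"dy": 1.2,"dz": 0.6,"wx": 0,"wy": 0,"wz": -1.6,"hand": 10},{"dx": -1.08,"dy": 1.75,"dz": 1.2,"wx": 0,"wy": 0,"wz": -2.45,"hand": 10},{"dx": -1.08,"dy": 1.75,"dz": 1.8,"wx": 0,"wy": 0,"wz": -2.45,"hand": 10},{"dx": -1.08,"dy": 1.75,"dz": 2.2,"wx": 0,"wy": 0,"wz": -2.45,"hand": 10},{"dx": -1.08,"dy": 1.75,"dz": 2.45,"wx": 0,"wy": 0,"wz": -2.45,"hand": 10},{"dx": -1.08,"dy": 1.75,"dz": 2.6,"wx": 0,"wy": 0,"wz": -2.45,"hand": 10},{"dx": -1.08,"dy": 1.75,"dz": 2.66,"wx": 0,"wy": 0,"wz": -2.45,"hand": 10},{"dx": -1.08,"dy": 1.75,"dz": 2.66,"wx": 0,"wy": 0,"wz": -2.45,"hand": 10}]'

```text
clock: 10.4
eef_pos: [0.4602, 0.3003, 0.0615]
tool_rot: [-0.204, 0.979, -0.0, -0.0]
ft_force: [0.4, -0.5, -1.6]
grip_width: 0.019
grasp_force: 59.9
```

```bash
python3 - <<'E'
from h import *
b=snap('side','s3');o=bot.get_obs();print(o['eef_pos'],o['ft_force'],o['ft_torque'])
cv2.imwrite('pics/c3.png',cv2.resize(b[110:240,200:330],None,fx=4,fy=4)[:,:,::-1])
E
```

```text
[0.46036758 0.30049427 0.06186831] [ 0.8233452   0.37711346 -1.77138957] [-0.01183108 -0.02982301 -0.04184082]
```

View pics/c3.png

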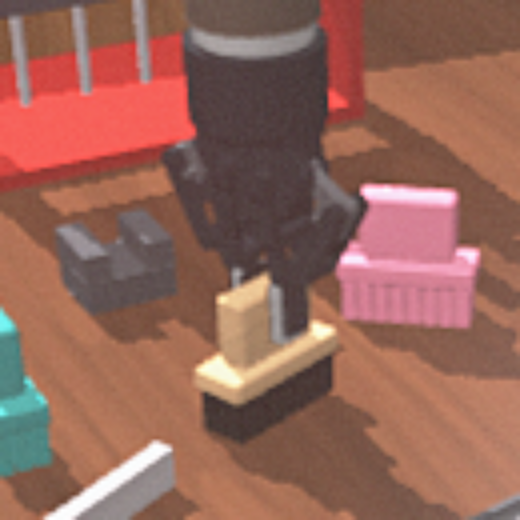

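The brush looks upright and just above the bench, so I lower it until it touches.

Emit:
drive_tool --rows '[{"dx": 0,"dy": 0,"dz": 0.03,"wx": 0,"wy": 0,"wz": 0,"hand": 10},{"dx": 0,"dy": 0,"dz": 0.05,"wx": 0,"wy": 0,"wz": 0,"hand": 10},{"dx": 0,"dy": 0,"dz": 0.05,"wx": 0,"wy": 0,"wz": 0,"hand": 10}]'

```text
clock: 10.75
eef_pos: [0.4605, 0.3009, 0.0604]
tool_rot: [-0.204, 0.979, 0.0, 0.001]
ft_force: [-1.1, -1.3, 5.0]
grip_width: 0.0192
grasp_force: 60.6
```

Contact at 5 N. I open the fingers, then rise.

Emit:
drive_tool --rows '[{"dx": 0,"dy": 0,"dz": 0,"wx": 0,"wy": 0,"wz": 0,"hand": 25},{"dx": 0,"dy": 0,"dz": 0,"wx": 0,"wy": 0,"wz": 0,"hand": 40},{"dx": 0,"dy": 0,"dz": 0,"wx": 0,"wy": 0,"wz": 0,"hand": 60},{"dx": 0,"dy": 0,"dz": 0,"wx": 0,"wy": 0,"wz": 0,"hand": 70},{"dx": 0,"dy": 0,"dz": -0.3,"wx": 0,"wy": 0,"wz": 0,"hand": 70},{"dx": 0,"dy": 0,"dz": -1.0,"wx": 0,"wy": 0,"wz": 0,"hand": 70},{"dx": 0,"dy": 0,"dz": -2.0,"wx": 0,"wy": 0,"wz": 0,"hand": 70},{"dx": 0,"dy": 0,"dz": -3.0,"wx": 0,"wy": 0,"wz": 0,"hand": 70},{"dx": 0,"dy": 0,"dz": -3.2,"wx": 0,"wy": 0,"wz": 0,"hand": 70}]'

```text
clock: 11.65
eef_pos: [0.4626, 0.3023, 0.2252]
tool_rot: [-0.204, 0.979, 0.002, 0.005]
ft_force: [0.2, 0.3, 0.5]
grip_width: 0.0699
grasp_force: 0.0
```

```bash
python3 - <<'E'
from h import *
o=bot.get_obs();print(o['eef_pos'],o['joint_pos'].round(2))
im=bot.camera('wrist')
print([(np.round(d['extent']).tolist(),round(d['score'],2)) for d in bot.look_for('wrist','brush')], proj('wrist',[[.455,.299,.082]]).round())
to([.483,-.332,.20],-.435+np.pi)
E
```

```text
[0.46262088 0.30234211 0.22515605] [0.58 0.34 0.1  1.32 0.   0.17]
[([447.0, 55.0, 123.0, 85.0], 0.95), ([329.0, 350.0, 93.0, 96.0], 0.83), ([319.0, 200.0, 43.0, 97.0], 0.77)] [[318. 216.]]
d [  4.663 -11.788   0.391] w [0.03 0.04 9.69] rows 12.7
```

Emit:
drive_tool --rows '[{"dx": 0.39,"dy": -0.98,"dz": 0.03,"wx": 0,"wy": 0,"wz": 0.81,"hand": 70},{"dx": 0.78,"dy": -1.96,"dz": 0.07,"wx": 0,"wy": 0,"wz": 1.62,"hand": 70},{"dx": 1.17,"dy": -2.95,"dz": 0.1,"wx": 0,"wy": 0,"wz": 2.42,"hand": 70},{"dx": 1.55,"dy": -3.93,"dz": 0.13,"wx": 0,"wy": 0,"wz": 3.23,"hand": 70},{"dx": 1.94,"dy": -4.91,"dz": 0.16,"wx": 0,"wy": 0,"wz": 4.04,"hand": 70},{"dx": 2.33,"dy": -5.89,"dz": 0.2,"wx": 0,"wy": 0,"wz": 4.85,"hand": 70},{"dx": 2.72,"dy": -6.88,"dz": 0.23,"wx": 0,"wy": 0,"wz": 5.65,"hand": 70},{"dx": 3.11,"dy": -7.86,"dz": 0.26,"wx": 0,"wy": 0,"wz": 6.46,"hand": 70},{"dx": 3.5,"dy": -8.84,"dz": 0.29,"wx": 0,"wy": 0,"wz": 7.27,"hand": 70},{"dx": 3.89,"dy": -9.82,"dz": 0.33,"wx": 0,"wy": 0,"wz": 8.08,"hand": 70},{"dx": 4.27,"dy": -10.8,"dz": 0.36,"wx": 0,"wy": 0,"wz": 8.88,"hand": 70},{"dx": 4.66,"dy": -11.79,"dz": 0.39,"wx": 0,"wy": 0,"wz": 9.69,"hand": 70},{"dx": 4.66,"dy": -11.79,"dz": 0.39,"wx": 0,"wy": 0,"wz": 9.69,"hand": 70},{"dx": 4.66,"dy": -11.79,"dz": 0.39,"wx": 0,"wy": 0,"wz": 9.69,"hand": 70},{"dx": 4.66,"dy": -11.79,"dz": 0.39,"wx": 0,"wy": 0,"wz": 9.69,"hand": 70}]'

```text
clock: 13.25
eef_pos: [0.4802, -0.3328, 0.1963]
tool_rot: [0.216, 0.976, 0.001, -0.003]
ft_force: [0.3, 0.6, -0.8]
grip_width: 0.0699
grasp_force: 0.0
```

```bash
python3 - <<'E'
from h import *
o=bot.get_obs();print(o['eef_pos'],o['joint_pos'].round(2))
im=snap('wrist','w4'); C=cam('wrist')
p=[.4828,-.3324,-.4348]; c,s=np.cos(p[2]),np.sin(p[2])
W=lambda L:np.array([(p[0]+c*a-s*b,p[1]+s*a+c*b,z) for a,b,z in L])
Q=proj('wrist',W([(.05,.035,.011),(.05,-.035,.011),(-.05,-.035,.011),(-.05,.035,.011)]),C)
B=proj('wrist',W([(0,.0125,.049),(0,-.0125,.049)]),C);print(Q.round().tolist(),B.round().tolist())
cv2.polylines(im,[Q.astype(int)],True,(255,0,0),1);cv2.polylines(im,[B.astype(int)],False,(0,0,255),2)
cv2.imwrite('pics/w4.png',im[:,:,::-1])
to([.483,-.332,.032],-.435+np.pi)
E
```

```text
[ 0.48017752 -0.33284964  0.19632253] [-0.61  0.43  0.16  1.3  -0.   -0.17]
[[357.0, 271.0], [280.0, 271.0], [277.0, 159.0], [360.0, 159.0]] [[334.0, 228.0], [302.0, 228.0]]
d [-0.062  0.021  3.3  ] w [-0.   -0.06  0.  ] rows 3.3
```

View pics/w4.png

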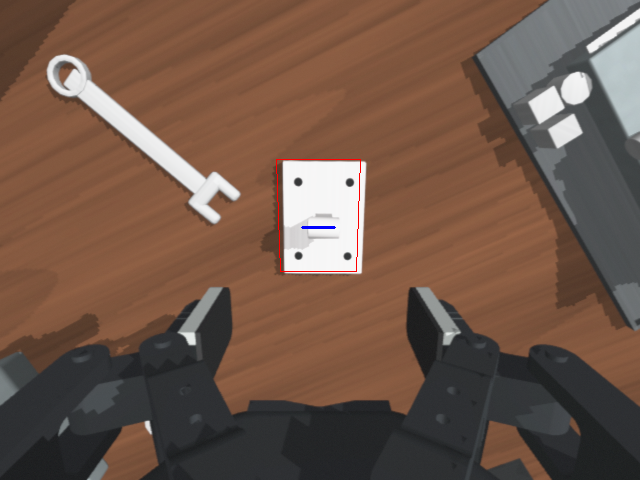

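The bracket is at (322,217) in the wrist view, about 4 mm to the right of the prediction. I descend with that correction and grip.

Emit:
drive_tool --rows '[{"dx": -0.09,"dy": 0.11,"dz": 0.8,"wx": 0,"wy": 0,"wz": 0,"hand": 70},{"dx": -0.09,"dy": 0.11,"dz": 1.6,"wx": 0,"wy": 0,"wz": 0,"hand": 60},{"dx": -0.09,"dy": 0.11,"dz": 2.4,"wx": 0,"wy": 0,"wz": 0,"hand": 50},{"dx": -0.09,"dy": 0.11,"dz": 3.0,"wx": 0,"wy": 0,"wz": 0,"hand": 50},{"dx": -0.09,"dy": 0.11,"dz": 3.27,"wx": 0,"wy": 0,"wz": 0,"hand": 50},{"dx": -0.09,"dy": 0.11,"dz": 3.27,"wx": 0,"wy": 0,"wz": 0,"hand": 40},{"dx": -0.09,"dy": 0.11,"dz": 3.27,"wx": 0,"wy": 0,"wz": 0,"hand": 10},{"dx": -0.09,"dy": 0.11,"dz": 3.27,"wx": 0,"wy": 0,"wz": 0,"hand": 10},{"dx": -0.09,"dy": 0.11,"dz": 3.27,"wx": 0,"wy": 0,"wz": 0,"hand": 10},{"dx": -0.09,"dy": 0.11,"dz": 3.27,"wx": 0,"wy": 0,"wz": 0,"hand": 10},{"dx": -0.09,"dy": 0.11,"dz": 3.27,"wx": 0,"wy": 0,"wz": 0,"hand": 10}]'

```text
clock: 14.4
eef_pos: [0.4889, -0.3305, 0.0374]
tool_rot: [0.216, 0.976, -0.001, 0.001]
ft_force: [-0.7, 0.9, 4.6]
grip_width: 0.0236
grasp_force: 60.2
```

Emit:
drive_tool --rows '[{"dx": 0,"dy": 0,"dz": -0.4,"wx": 0,"wy": 0,"wz": 0,"hand": 10},{"dx": 0,"dy": 0,"dz": -1.2,"wx": 0,"wy": 0,"wz": 0,"hand": 10},{"dx": 0,"dy": 0,"dz": -2.0,"wx": 0,"wy": 0,"wz": 0,"hand": 10},{"dx": 0,"dy": 0,"dz": -3.0,"wx": 0,"wy": 0,"wz": 0,"hand": 10},{"dx": 0,"dy": 0,"dz": -3.6,"wx": 0,"wy": 0,"wz": 0,"hand": 10},{"dx": 0,"dy": 0,"dz": -3.6,"wx": 0,"wy": 0,"wz": 0,"hand": 10}]'

```text
clock: 15.0
eef_pos: [0.4904, -0.3317, 0.2215]
tool_rot: [0.216, 0.976, -0.003, 0.004]
ft_force: [0.2, -1.0, -3.2]
grip_width: 0.0237
grasp_force: 59.6
```

```bash
python3 - <<'E'
from h import *
o=bot.get_obs();print(o['eef_pos'],R.from_quat(o['tool_rot']).as_matrix().round(3).tolist(),o['joint_pos'].round(2))
a=.41; n=np.array([-np.sin(a),np.cos(a)]); 
def tcp(h): # h = gap of bracket underside above leaf
    c=np.array([-.01+.07*np.cos(a),.046+.07*np.sin(a)])+n*(.040+h-.008); return fx(c[0],0,c[1])
H=tcp(.06);print('hover',H,'final',tcp(0)); to(H,FY+np.pi,-a); print('R check',ori(FY+np.pi,-a).as_matrix()[:,2])
E
```

```text
[ 0.49044598 -0.3317429   0.22151159] [[-0.907, 0.421, 0.008], [0.421, 0.907, -0.007], [-0.01, -0.003, -1.0]] [-0.59  0.43  0.21  1.35 -0.   -0.16]
hover [ 0.53618741 -0.00256959  0.15827777] final [0.55964138 0.00211156 0.10325052]
d [1.956 6.36  1.225] w [-1.55 -4.44 -7.12] rows 6.8
R check [ 0.3908995   0.0780191  -0.91712082]
```

Emit:
drive_tool --rows '[{"dx": 0.22,"dy": 0.71,"dz": 0.14,"wx": -0.17,"wy": -0.5,"wz": -0.8,"hand": 10},{"dx": 0.44,"dy": 1.42,"dz": 0.28,"wx": -0.35,"wy": -1.0,"wz": -1.6,"hand": 10},{"dx": 0.66,"dy": 2.12,"dz": 0.41,"wx": -0.52,"wy": -1.5,"wz": -2.4,"hand": 10},{"dx": 0.87,"dy": 2.83,"dz": 0.55,"wx": -0.69,"wy": -2.0,"wz": -3.2,"hand": 10},{"dx": 1.09,"dy": 3.54,"dz": 0.68,"wx": -0.86,"wy": -2.5,"wz": -3.95,"hand": 10},{"dx": 1.31,"dy": 4.25,"dz": 0.82,"wx": -1.03,"wy": -2.95,"wz": -4.75,"hand": 10},{"dx": 1.53,"dy": 4.95,"dz": 0.95,"wx": -1.2,"wy": -3.45,"wz": -5.55,"hand": 10},{"dx": 1.74,"dy": 5.66,"dz": 1.09,"wx": -1.38,"wy": -3.95,"wz": -6.33,"hand": 10},{"dx": 1.96,"dy": 6.36,"dz": 1.22,"wx": -1.55,"wy": -4.44,"wz": -7.12,"hand": 10},{"dx": 1.96,"dy": 6.36,"dz": 1.22,"wx": -1.55,"wy": -4.44,"wz": -7.12,"hand": 10},{"dx": 1.96,"dy": 6.36,"dz": 1.22,"wx": -1.55,"wy": -4.44,"wz": -7.12,"hand": 10},{"dx": 1.96,"dy": 6.36,"dz": 1.22,"wx": -1.55,"wy": -4.44,"wz": -7.12,"hand": 10}]'

```text
clock: 16.2
eef_pos: [0.5325, -0.0009, 0.1536]
tool_rot: [-0.095, 0.975, 0.023, 0.197]
ft_force: [-0.2, -0.0, -3.9]
grip_width: 0.0237
grasp_force: 60.2
```

```bash
cat > chk.py <<'E'
from h import *
import sys
a=.41; o=bot.get_obs(); Rt=R.from_quat(o['tool_rot']).as_matrix(); p=o['eef_pos']
print(p.round(4),'tz',Rt[:,2].round(3),'ty',Rt[:,1].round(3),o['ft_force'].round(1),o['ft_torque'].round(2),'gf',round(o['grasp_force'],1),o['clock'])
und=p+Rt[:,2]*.0374; c,s=np.cos(FY),np.sin(FY); v=und[:2]-FX; X,Y=c*v[0]+s*v[1],-s*v[0]+c*v[1]
print('underside centre in fixture',X.round(4),Y.round(4),'up-slope',(np.cos(a)*(X+.01)+np.sin(a)*(und[2]-.046)).round(4),'gap',(-np.sin(a)*(X+.01)+np.cos(a)*(und[2]-.046)).round(4))
# predicted silhouette of plate vs outline
ca,sa=np.cos(FY),np.sin(FY)
Rb=(R.from_euler('z',FY)*R.from_euler('y',-a)).as_matrix()
P=np.array([(i*.05,j*.035,z) for i in(-1,1) for j in(-1,1) for z in(0,.011)])@Rb.T+und
for n in('side','top'):
    bot.camera(n)
    Q=proj(n,P); print(n,'pred box',Q.min(0).round(),Q.max(0).round())
    for q in bot.outline_of(n,'bracket')[:2]:
        e=q['extent'];print('  seen',np.round([e[0]-e[2]/2,e[1]-e[3]/2,e[0]+e[2]/2,e[1]+e[3]/2]),round(q['score'],2))
E
python3 chk.py
```

```text
[ 0.5325 -0.0009  0.1536] tz [ 0.381  0.083 -0.921] ty [-0.195  0.981  0.008] [-0.2 -0.  -3.9] [-0.19  0.6  -0.01] gf 60.2 16.2
underside centre in fixture 0.0288 0.0026 up-slope 0.0647 gap 0.0516
side pred box [344. 190.] [410. 245.]
  seen [343. 198. 409. 244.] 0.63
top pred box [306. 167.] [350. 224.]
  seen [305. 169. 343. 224.] 0.9
```

Emit:
drive_tool --rows '[{"dx": -0.1,"dy": -0.05,"dz": 0.3,"wx": 0,"wy": 0,"wz": 0,"hand": 10},{"dx": -0.1,"dy": -0.05,"dz": 0.6,"wx": 0,"wy": 0,"wz": 0,"hand": 10},{"dx": -0.1,"dy": -0.05,"dz": 0.75,"wx": 0,"wy": 0,"wz": 0,"hand": 10},{"dx": -0.1,"dy": -0.05,"dz": 0.85,"wx": 0,"wy": 0,"wz": 0,"hand": 10},{"dx": -0.1,"dy": -0.05,"dz": 0.85,"wx": 0,"wy": 0,"wz": 0,"hand": 10},{"dx": -0.1,"dy": -0.05,"dz": 0.85,"wx": 0,"wy": 0,"wz": 0,"hand": 10}]'

```text
clock: 17.0
eef_pos: [0.5544, 0.0016, 0.1176]
tool_rot: [-0.096, 0.975, 0.023, 0.199]
ft_force: [0.1, -0.6, -3.7]
grip_width: 0.0241
grasp_force: 60.1
```

```bash
python3 chk.py
```

```text
[0.5544 0.0016 0.1176] tz [ 0.383  0.083 -0.92 ] ty [-0.196  0.981  0.008] [ 0.1 -0.6 -3.7] [-0.18  0.72 -0.01] gf 60.1 17.0
underside centre in fixture 0.0508 0.0008 up-slope 0.0706 gap 0.0099
side pred box [353. 203.] [416. 257.]
  seen [353. 215. 418. 255.] 0.62
top pred box [305. 164.] [347. 218.]
  seen [303. 167. 340. 217.] 0.95
```

Emit:
drive_tool --rows '[{"dx": 0,"dy": 0,"dz": 0.06,"wx": 0,"wy": 0,"wz": 0,"hand": 10},{"dx": 0,"dy": 0,"dz": 0.12,"wx": 0,"wy": 0,"wz": 0,"hand": 10},{"dx": 0,"dy": 0,"dz": 0.15,"wx": 0,"wy": 0,"wz": 0,"hand": 10},{"dx": 0,"dy": 0,"dz": 0.15,"wx": 0,"wy": 0,"wz": 0,"hand": 10}]'

```text
clock: 17.6
eef_pos: [0.5569, 0.0024, 0.1099]
tool_rot: [-0.096, 0.975, 0.023, 0.198]
ft_force: [-0.8, -0.2, -2.8]
grip_width: 0.0232
grasp_force: 60.2
```

Emit:
drive_tool --rows '[{"dx": 0,"dy": 0,"dz": 0.03,"wx": 0,"wy": 0,"wz": 0,"hand": 10},{"dx": 0,"dy": 0,"dz": 0.03,"wx": 0,"wy": 0,"wz": 0,"hand": 10}]'

```text
clock: 17.8
eef_pos: [0.5579, 0.0025, 0.109]
tool_rot: [-0.096, 0.975, 0.023, 0.198]
ft_force: [-0.4, -0.9, -3.3]
grip_width: 0.0235
grasp_force: 60.3
```

Emit:
drive_tool --rows '[{"dx": 0,"dy": 0,"dz": 0.04,"wx": 0,"wy": 0,"wz": 0,"hand": 10},{"dx": 0,"dy": 0,"dz": 0.04,"wx": 0,"wy": 0,"wz": 0,"hand": 10}]'

```text
clock: 18.0
eef_pos: [0.5579, 0.0026, 0.1078]
tool_rot: [-0.095, 0.975, 0.023, 0.198]
ft_force: [-8.1, 0.7, 5.5]
grip_width: 0.0235
grasp_force: 61.4
```

Emit:
drive_tool --rows '[{"dx": 0,"dy": 0,"dz": 0.04,"wx": 0,"wy": 0,"wz": 0,"hand": 10},{"dx": 0,"dy": 0,"dz": 0.04,"wx": 0,"wy": 0,"wz": 0,"hand": 10}]'

```text
clock: 18.2
eef_pos: [0.558, 0.0027, 0.1077]
tool_rot: [-0.095, 0.975, 0.023, 0.199]
ft_force: [-19.7, -1.3, 22.2]
grip_width: 0.0237
grasp_force: 64.0
```

```bash
cat > ft.py <<'E'
from h import *
o=bot.get_obs(); Rt=R.from_quat(o['tool_rot']).as_matrix()
F=Rt.T@(o['ft_force']-np.array([0,-.5,-3.6]));T=Rt.T@(o['ft_torque']-np.array([-.18,.70,-.01]))
print('tool F',F.round(1),'T',T.round(2),'raw',o['ft_force'].round(1),o['ft_torque'].round(2),o['clock'])
E
python3 ft.py; python3 chk.py
```

```text
tool F [  7.9   3.2 -31.3] T [-0.31  1.49  0.01] raw [-19.7  -1.3  22.2] [-0.19  2.21  0.11] 18.2
[0.558  0.0027 0.1077] tz [ 0.383  0.083 -0.92 ] ty [-0.195  0.981  0.008] [-19.7  -1.3  22.2] [-0.19  2.21  0.11] gf 64.0 18.2
underside centre in fixture 0.0546 0.0011 up-slope 0.0701 gap -0.0007
side pred box [354. 207.] [417. 260.]
  seen [352. 215. 416. 260.] 0.62
  seen [251. 177. 282. 218.] 0.33
top pred box [304. 164.] [346. 218.]
  seen [305. 168. 339. 218.] 0.94
```

Emit:
drive_tool --rows '[{"dx": 0.03,"dy": 0,"dz": 0.03,"wx": 0,"wy": 0,"wz": 0,"hand": 10},{"dx": 0.03,"dy": 0,"dz": 0.05,"wx": 0,"wy": 0,"wz": 0,"hand": 10},{"dx": 0.03,"dy": 0,"dz": 0.05,"wx": 0,"wy": 0,"wz": 0,"hand": 10},{"dx": 0.03,"dy": 0,"dz": 0.05,"wx": 0,"wy": 0,"wz": 0,"hand": 10}]'

```text
clock: 18.8
eef_pos: [0.558, 0.0027, 0.1077]
tool_rot: [-0.095, 0.975, 0.023, 0.2]
ft_force: [-32.8, -1.3, 41.7]
grip_width: 0.0239
grasp_force: 66.7
```

```bash
python3 ft.py; python3 chk.py
```

```text
tool F [ 11.9   6.  -54.3] T [-0.64  2.16  0.06] raw [-32.8  -1.3  41.7] [-0.    2.93  0.2 ] 18.8
[0.558  0.0027 0.1077] tz [ 0.386  0.084 -0.919] ty [-0.195  0.981  0.008] [-32.8  -1.3  41.7] [-0.    2.93  0.2 ] gf 66.7 18.8
underside centre in fixture 0.0548 0.0011 up-slope 0.0703 gap -0.0008
side pred box [354. 207.] [417. 260.]
  seen [354. 216. 417. 260.] 0.98
top pred box [304. 164.] [346. 218.]
  seen [305. 167. 341. 214.] 0.96
```

Emit:
drive_tool --rows '[{"dx": 0.03,"dy": 0,"dz": 0,"wx": 0,"wy": 0,"wz": 0,"hand": 10},{"dx": 0.06,"dy": 0,"dz": 0,"wx": 0,"wy": 0,"wz": 0,"hand": 10},{"dx": 0.06,"dy": 0,"dz": 0,"wx": 0,"wy": 0,"wz": 0,"hand": 10}]'

```text
clock: 19.3
eef_pos: [0.558, 0.0026, 0.1077]
tool_rot: [-0.096, 0.974, 0.024, 0.203]
ft_force: [-24.5, -0.0, 35.8]
grip_width: 0.0234
grasp_force: 65.7
```

```bash
python3 ft.py
```

```text
tool F [  6.2   5.6 -45.7] T [-0.74  1.18  0.07] raw [-24.5  -0.   35.8] [0.28 1.99 0.23] 19.3
```

The contact moment puts the resultant within about 3 mm of the bracket's middle, so both lands bear. The press is about 46 N and the position is centred on the leaf, so I hand it in.

```bash
python3 -c "
from h import *
print(bot.job_done())"
```

```text
the job is handed in; nothing more can be done
None
```

I handed the job in at about 19 s: the three cut-offs are in the chip tray, the brush is standing on the bench, and the bracket is still gripped and pressed flush at mid-leaf with about 46 N. The wrist force reading centres that press on the bracket, so both lands should be bearing. The hand-in call gave no verdict.

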